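Put the deblister back in service

TASK

The deblister has been cleaned and must go back in service: swing its roller hatch fully shut, then push in each of the two winged studs and give it a quarter turn clockwise so that it locks. Check the unlit power toggle and make sure it is on; flip it only if it is off. Leave the other things on the counter and the strip on the feed shelf where they are.

Things in the scene. Friction and masses are not known exactly. Their poses are not given: they have to be found in the camera images.
- machine_top (a point): Middle of the top of the deblister (tablet popping machine: white housing 225 x 290 mm, 130 mm high, fixed), 130 mm above the counter. Its x axis runs from the front (feed shelf, robot side) to the rear, y to the machine's left, z up. Hatch on the left of the top, grey control deck on the right (-y). The feed shelf stands 70 mm out in front, 84 mm above the counter.
- hatch (a joint): Angle of the hatch, rad: 0 shut and level, growing as its front edge is raised. It starts part open and its stiff friction hinge holds it at any angle; a light push of about 2 to 4 N near its front edge swings it.
- hatch_hinge (a point): Middle of the hatch's hinge line, which runs along this point's y axis at the rear of the hatch, at the level of the hatch's underside. The hatch is a white plate 190 x 190 mm, 5 mm thick, with a dark window; it reaches 190 mm from the hinge line towards the front (-x of this point when shut). The point turns with the hatch.
- hatch_edge (a point): Point on the hatch's outer (upper) face, midway between the two studs, 168 mm from the hinge line and 22 mm from its front edge, clear of the studs by 50 mm on either side: a place to push.
- stud_left (a joint): Turn of the left stud, rad: 0 unlocked (wing front to rear, along the machine's x), growing clockwise seen from above, 1.57 locked (wing across the machine, in line with the green mark beside it). With the hatch shut it cannot turn more than about 0.17 unless pushed in. Let go anywhere from 1.4 to 1.62 (the stop) it rises into its locking notch and stays.
- stud_left_push (a joint): How far the left stud is pushed in, m: 0 sprung out, 0.012 the stop. It must be at least 0.008 in to turn; aim at 0.010. Its spring pushes back 2 N when out, 7 N at 0.010. Let go when locked it rises to about 0.005 and stays; let go part-turned it stays at 0.008 and can be taken again; let go unturned it springs out to 0.
- stud_left_wing (a point): Centre of the black wing of the left stud (left = machine's +y), on the hatch 168 mm from the hinge line, 62 mm to that side of its middle. Wing 36 mm long (point's x), 10 mm thick (point's y), 26 mm high (13 mm above and below this point), yellow line on top; below it a hub 19 mm across. Sprung out with the hatch shut this point is 158 mm above the counter, about 5 mm lower when locked.
- stud_right (a joint): Turn of the right stud, rad: 0 unlocked (wing front to rear, along the machine's x), growing clockwise seen from above, 1.57 locked (wing across the machine, in line with the green mark beside it). With the hatch shut it cannot turn more than about 0.17 unless pushed in. Let go anywhere from 1.4 to 1.62 (the stop) it rises into its locking notch and stays.
- stud_right_push (a joint): How far the right stud is pushed in, m: 0 sprung out, 0.012 the stop. It must be at least 0.008 in to turn; aim at 0.010. Its spring pushes back 2 N when out, 7 N at 0.010. Let go when locked it rises to about 0.005 and stays; let go part-turned it stays at 0.008 and can be taken again; let go unturned it springs out to 0.
- stud_right_wing (a point): Centre of the black wing of the right stud (left = machine's +y), on the hatch 168 mm from the hinge line, 62 mm to that side of its middle. Wing 36 mm long (point's x), 10 mm thick (point's y), 26 mm high (13 mm above and below this point), yellow line on top; below it a hub 19 mm across. Sprung out with the hatch shut this point is 158 mm above the counter, about 5 mm lower when locked.
- power (a joint): Position of the machine's unlit power toggle, rad: 0 off (lever leans to the front, -x of the machine, towards the white dot), 0.7 on (leans to the rear, towards the green bar). It snaps to one or the other side of upright (0.35). It may start either way.
- power_tip (a point): Tip of the power toggle's steel bat lever, 38 mm from its pivot; the lever is 7 mm across at its root and 10 mm near its tip; a push of about 1 to 2 N near the tip flips it. The tip stands about 13 mm in front of the pivot when off and as much behind it when on, at 168 mm above the counter.
- power_pivot (a point): Pivot of the power toggle, on the control deck, 132 mm above the counter, with axes parallel to the machine's. Around it is a nut 26 mm across, 4 mm high. A black knob 28 mm across and 16 mm tall stands 70 mm behind it.
- blister_feed_center (a point): Bystander: foil blister strip with white tablets, 94 x 44 x 7 mm, lying on the steel feed shelf in front of the machine; its centre.
- blister_amber_center (a point): Bystander: orange blister strip, 94 x 44 x 7 mm, lying on the counter; its centre.
- bottle_white_center (a point): Bystander: white plastic bottle with a blue label, 56 mm across, 115 mm tall, standing; its centre.
- bottle_amber_center (a point): Bystander: small amber jar with a white cap, 52 mm across, 100 mm tall, standing; its centre.
- carton_blue_center (a point): Bystander: white carton with a blue band, 40 x 70 x 110 mm, standing; its centre.
- carton_red_center (a point): Bystander: white carton with a red band, 75 x 50 x 45 mm; its centre.
- count_tray_center (a point): Bystander: blue tablet-counting tray, 130 x 170 x 22 mm; its centre.

How it is judged:
By the outcome, as a careful person would: the job done as asked, in the order asked, and still so for the second after the job is handed in, with the robot touching nothing.
It also fails if it takes over 72 s, if anything falls off the work surface, if the arm or the gripper's body presses on something with over 40 N, if the wrist force passes 120 N, or if a joint passes its speed limit or range.

ROBOT

A 6-joint arm with a two-finger parallel gripper is mounted at the origin on the work surface. World frame = base frame: x ahead of the robot, y to its left, z up, the work surface at z = 0. Lengths are in m, angles in rad, forces in N, time in s.
With the tool pointing down it reaches from about 0.35 to 1 m from the base axis. Payload 7.1 kg.
Tool frame: the origin (TCP) lies midway between the tips of the shut fingers; the grasp point (between the pads) lies 19 mm behind it (bot.tcp_to_grasp is the distance from the TCP to the grasp point, in m); z points along the fingers, y is the line along which they close (so a half turn about z gives the same grasp; the last joint's range is limited). The gripper opens to 85 mm and grips with 20 to 120 N. Pads are 22 mm wide; open, the fingers measure 114 mm over their backs; the gripper's body (76 mm by 85 mm) begins 54 mm behind the grasp point. The pads swing forward as they close: fully open they stand 13 mm farther back than shut.
Start: joints at [-1.241, 0.423, 1.63, -0, 1.089, -0.019], TCP at [0.214, -0.587, 0.231] pointing down, gripper open.
Joint ranges: [-3, 3], [-0.9, 2.11], [0.09, 2.58], [-1.31, 4.45], [0.11, 2.69], [-2.54, 2.54]. Speed limits (rad/s): [2.39, 2.39, 3.01, 3.14, 3.14, 3.14].

INTERFACE

Orientations are given as a unit quaternion [x, y, z, w].
In Python, from workcell import bot gives the robot as it stands.
- The arm moves only by the tool send_rows, never from a script. Its argument "rows" is a list of rows, each a list of 6 numbers: the shift along the tool's x, y, z in m, then the turn, a rotation vector about the tool's x, y, z in degrees. In form: [[tx, ty, tz, ax, ay, az], ...]. A call has 1 to 5 rows; each row is the pose to reach, as a shift and turn from the pose commanded when the call began, along the tool's axes at that moment; what a row does not reach only later rows make up. A row lasts 1/12 s, in which the tool goes at most 41.7 mm and 7.16 degrees, less where a joint would pass 70% of its speed; a pose out of reach is approached as far as the arm can. A call with a gripper value outside its range is refused whole. "fingers" is the opening, from 0 (shut) to 1 (fully open), set as the call begins (left out, the last holds). The fingers move at their own pace and stop on an object; "newtons" is the grip in N (left out, the last holds). Time passes only in rows, so rows that repeat a pose let the fingers close. It gives the time, the measured TCP pose, the force, the opening and the grip force at its end, in the units of the state.
- bot.get_state(): the state, without advancing time (a new reading comes with each control period).
- bot.camera(name): name is "scene" or "top" or "wrist"; returns a dict with "img" (420x560x3 uint8, red, green, blue), "camera_matrix" (3x3 intrinsics, pixels), "world_to_cam" (4x4, takes a point from world to camera coordinates). Camera axes: x right, y up, looking along -z (the intrinsics and any distortion apply to the point x, -y, -z); pixel columns grow to the right and rows downward; lengths in m; the calibration is good to about 2 mm. A picture is of the moment at which its call begins. There is no depth.
- bot.job_done(): hands the job in; it is judged then, once.
The state is a dict: "clock": time; "joint_positions": joint angles; "joint_vel": joint speeds; "tau": joint torques, N m; "ee_pos": TCP position; "tcp_rot": TCP orientation; "contact_force": force on the tool from outside, world axes, zero at the start; "torque": the same for the moment, N m; "opening": opening from 0.0 (shut) to 1.0 (fully open); "grasp_force": force on a finger pad.
Only numpy, scipy, OpenCV 4.12 (cv2) and the standard library are available. Lean on these libraries where they do the work, as an engineer would, in place of code of your own. Each camera call takes 0.05 s, during which the arm holds its last target. There are 200 camera calls.

## Working session

There is one attempt and no reset: what is moved stays moved. The work goes in short steps, Python scripts to look and compute and a tool call to move; the robot and the scene stay as the last step left them, time stands still between calls to the robot, and variables do not carry over. Pictures are saved under pics/ and viewed, at most 10 in all, crops included, and the job is handed in when it is done.

Besides the shell and the picture viewer there is one more tool, called after "Request:" as a command line: name --pt "numbers of a row" for each row, then --argument value for the rest. send_rows: Moves the arm, as the interface text tells. Its arguments: {"type":"object","properties":{"rows":{"type":"array","items":{"type":"array","items":{"type":"number"}}},"fingers":{"type":"number"},"newtons":{"type":"number"}},"required":["rows"]}

```bash
mkdir -p pics; ls; python3 - <<'E'
from workcell import bot
import cv2,numpy as np
for n in ("scene","top"):
    c=bot.camera(n); cv2.imwrite(f"pics/{n}0.png",c["img"][:,:,::-1]); print(n,c["camera_matrix"].tolist(),np.round(c["world_to_cam"],4).tolist(),[k for k in c])
s=bot.get_state(); print(s["ee_pos"],s["tcp_rot"],s["clock"])
E
```

```text
pics
scene [[460.34763471102735, 0.0, 280.8289515461768], [0.0, 460.34763471102735, 212.51243211015], [0.0, 0.0, 1.0]] [[0.9419, 0.3358, 0.0065, -0.4574], [-0.2485, 0.6837, 0.6862, 0.0469], [0.226, -0.648, 0.7274, -1.2543], [0.0, 0.0, 0.0, 1.0]] ['img', 'camera_matrix', 'world_to_cam']
top [[499.42983817545155, 0.0, 290.33410505621174], [0.0, 499.42983817545155, 209.09442191346173], [0.0, 0.0, 1.0]] [[0.0196, -0.9993, -0.0316, -0.0003], [0.9965, 0.0169, 0.0824, -0.5109], [-0.0818, -0.0331, 0.9961, -1.1837], [0.0, 0.0, 0.0, 1.0]] ['img', 'camera_matrix', 'world_to_cam']
[ 0.21347542 -0.58688088  0.23060588] [ 9.84827493e-01  1.73534784e-01 -1.20690788e-04 -6.87933257e-04] 0.1
```

View pics/scene0.png

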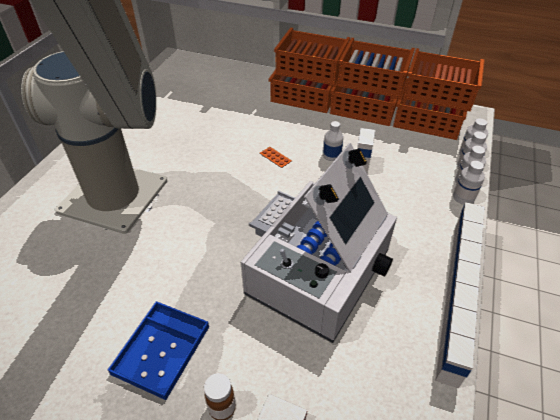

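View pics/top0.png

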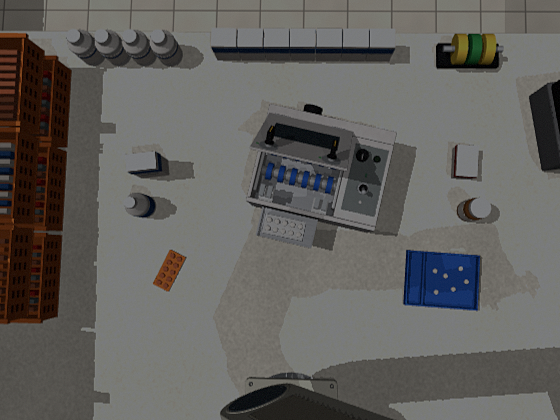

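The top view shows the machine at about (320,165) px, slightly rotated, with the hatch steep and its studs near (269,135) and (333,150). The deck is on the right, with the toggle near (362,192). I'll enlarge both.

```bash
python3 - <<'E'
import cv2,numpy as np
t=cv2.imread("pics/top0.png")[90:255,235:410]; s=cv2.imread("pics/scene0.png")[140:340,235:410]
t=cv2.resize(t,None,fx=3.4,fy=3.4,interpolation=cv2.INTER_CUBIC)
cv2.imwrite("pics/topz.png",t)
s=cv2.resize(s,None,fx=3,fy=3,interpolation=cv2.INTER_CUBIC); cv2.imwrite("pics/scenez.png",s)
E
```

```text
(no output)
```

View pics/topz.png

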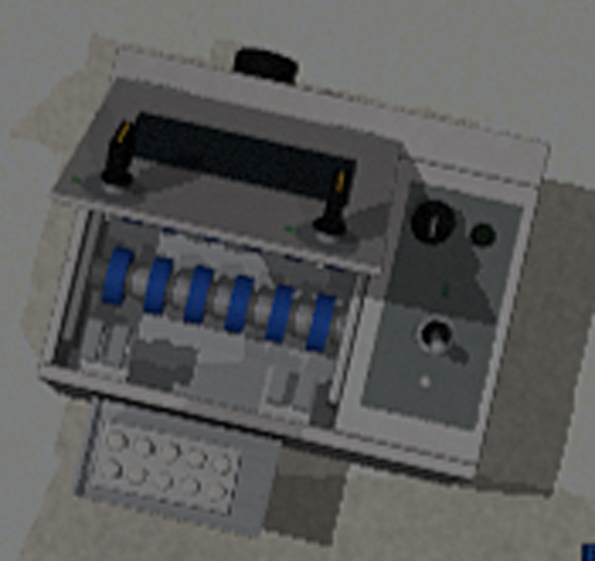

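View pics/scenez.png

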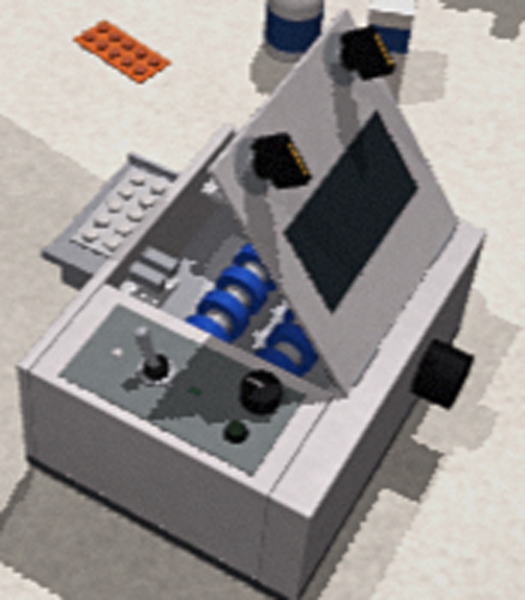

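Top zoom: housing corners near (42,370), (478,467), (550,147) and (117,50), hatch front corners (52,192) and (380,272), toggle nut (435,337), white dot (426,381), and knob (433,222). Scene zoom: hatch corners (212,172), (345,12), (458,222) and (345,393), toggle pivot (155,370) and tip (140,330). I'll fit everything jointly.

```bash
cat > h.py <<'E'
import numpy as np
from scipy.spatial.transform import Rotation as R
def proj(c,P):
    P=np.atleast_2d(P); q=P@c["world_to_cam"][:3,:3].T+c["world_to_cam"][:3,3]
    K=c["camera_matrix"]; return np.c_[K[0,2]-K[0,0]*q[:,0]/q[:,2],K[1,2]+K[1,1]*q[:,1]/q[:,2]]
def ray(c,uv):
    K=c["camera_matrix"];W=c["world_to_cam"]
    d=W[:3,:3].T@np.array([(uv[0]-K[0,2])/K[0,0],-(uv[1]-K[1,2])/K[1,1],-1]); return -W[:3,:3].T@W[:3,3],d
def atz(c,uv,z):
    o,d=ray(c,uv); return o+d*(z-o[2])/d[2]
def totool(s,p):  # world point -> tool frame shift
    return R.from_quat(s["tcp_rot"]).inv().apply(np.asarray(p)-s["ee_pos"])
E
python3 - <<'E'
from workcell import bot
from h import *
from scipy.optimize import least_squares
T=bot.camera("top");S=bot.camera("scene")
tz=lambda u,v:(u/3.4+235,v/3.4+90); sz=lambda u,v:(u/3+235,v/3+140)
M=[(-.1125,.145),(-.1125,-.145),(.1125,-.145),(.1125,.145)]
tc=[tz(42,370),tz(478,467),tz(550,147),tz(117,50)]
hT=[(-.19,.095,0,tz(52,192)),(-.19,-.095,0,tz(380,272))]
hS=[(-.19,-.095,.005,sz(212,172)),(-.19,.095,.0,sz(345,12)),(0,.095,.005,sz(458,222)),(0,-.095,.005,sz(345,393))]
def mk(p):
    x,y,a,hx,hy,th=p
    Rm=R.from_euler('z',a).as_matrix()
    m2w=lambda q:Rm@np.array(q)+[x,y,0]
    Rh=R.from_euler('y',th).as_matrix()
    h2w=lambda q:m2w(Rh@np.array(q)+[hx,hy,.13])
    return m2w,h2w
def f(p):
    m,h=mk(p);r=[]
    for q,u in zip(M,tc): r+=list(proj(T,m((*q,.13)))[0]-u)
    r+=list(proj(S,m((-.1125,-.145,.13)))[0]-sz(22,368))+list(proj(S,m((.1125,-.145,.13)))[0]-sz(300,515))
    for a,b,c,u in hT: r+=list(proj(T,h((a,b,c)))[0]-u)
    for a,b,c,u in hS: r+=list(proj(S,h((a,b,c)))[0]-u)
    return np.array(r)
r=least_squares(f,[.55,-.05,-.2,.09,.04,.9],loss='soft_l1');print(np.round(r.x,4));print(np.round(f(r.x).reshape(-1,2),1).tolist())
m,h=mk(r.x)
for n,q in dict(studL=(-.168,.062,.028),studR=(-.168,-.062,.028),edge=(-.168,0,.005)).items(): print(n,np.round(h(q),4),proj(S,h(q)),proj(T,h(q)))
nut=atz(T,tz(435,337),.134);dot=atz(T,tz(426,381),.132);knob=atz(T,tz(433,222),.147)
nutS=atz(S,sz(155,370),.134)
Rm=R.from_euler('z',r.x[2])
print("nut",nut,nutS,"dot",dot,"knob",knob)
for q in (nut,nutS,dot,knob):print("in machine",Rm.inv().apply(q-[r.x[0],r.x[1],0]))
for n,dx in (("off",-.013),("on",.013)):
    t=nut+Rm.apply([dx,0,.034]);print(n,(proj(S,t)-[235,140])*3,(proj(T,t)-[235,90])*3.4,t)
E
```

```text
[ 0.5984 -0.0619 -0.2163  0.0891  0.0451  0.947 ]
[[-1.5, 1.5], [-0.7, 3.6], [0.7, -1.5], [0.6, -1.9], [-3.6, -1.1], [2.0, 1.5], [-0.3, 0.4], [0.6, -0.6], [0.0, -0.7], [-0.7, -1.1], [0.2, -0.1], [0.3, 1.5]]
studL [0.6348 0.0398 0.2827] [[357.79936472 157.95013757]] [[271.22084496 133.0046209 ]]
studR [ 0.6081 -0.0813  0.2827] [[329.04900851 194.19685247]] [[334.50794702 147.54217462]]
edge [ 0.6032 -0.0168  0.2693] [[334.82228462 176.99731131]] [[300.56766638 151.05714616]]
nut [ 0.5480159  -0.15237138  0.134     ] [ 0.55185656 -0.15312161  0.134     ] dot [ 0.51974537 -0.14706172  0.132     ] knob [ 0.62021507 -0.14908011  0.147     ]
in machine [-0.02983566 -0.09919791  0.134     ]
in machine [-0.02592348 -0.09910645  0.134     ]
in machine [-0.05858699 -0.10007884  0.132     ]
in machine [ 0.03997509 -0.08048931  0.147     ]
off [[133.95603444 328.00920532]] [[436.52881681 350.53683568]] [ 0.53531878 -0.14958157  0.168     ]
on [[167.5675637  344.60345778]] [[445.84120589 310.13671738]] [ 0.56071302 -0.15516119  0.168     ]
```

The fit holds to a few mm. The hatch is at about 0.95 rad, and the toggle tip matches the "off" prediction (140,330 against 134,328). The knob-to-pivot distance comes out at 70 mm, as stated. I'll plan the approach behind the hatch's outer face.

```bash
cat >> h.py <<'E'
MX,MY,MA=.5984,-.0619,-.2163; HX,HY=.0891,.0451
def m2w(q): return R.from_euler('z',MA).apply(q)+[MX,MY,0]
def edge(th,off=0,y=0): return m2w(R.from_euler('y',th).apply([-.168,y,.005+off])+[HX,HY,.13])
def plan(s,wps,step=.038,deg=6.8):
    """wps: (world pos, yaw of tool x in deg), tool down. prints calls of <=5 rows"""
    p=np.array(s["ee_pos"]);q=R.from_quat(s["tcp_rot"]);seq=[]
    for w,yaw in wps:
        w=np.array(w);g=R.from_euler('z',yaw,degrees=True)*R.from_euler('x',180,degrees=True)
        d=(q.inv()*g).as_rotvec()
        n=max(1,int(np.ceil(max(np.linalg.norm(w-p)/step,np.degrees(np.linalg.norm(d))/deg))))
        for i in range(1,n+1): seq.append((p+(w-p)*i/n,q*R.from_rotvec(d*i/n)))
        p,q=w,g
    p,q=np.array(s["ee_pos"]),R.from_quat(s["tcp_rot"])
    for i in range(0,len(seq),5):
        rows=[[*map(float,np.round(q.inv().apply(a-p),4)),*map(float,np.round((q.inv()*b).as_rotvec(degrees=True),1))] for a,b in seq[i:i+5]]
        print(rows); p,q=seq[min(i+4,len(seq)-1)]
E
python3 - <<'E'
from workcell import bot
from h import *
s=bot.get_state()
print(edge(.95))
yaw=167.6
a=edge(.95,.05)
plan(s,[((.45,-.4,.36),90),((a[0]+.02,a[1],.37),yaw),(a+[.01,0,0],yaw)])
E
```

```text
[ 0.60362971 -0.01687318  0.26956222]
[[0.026, -0.0086, -0.0117, -0.0, -0.0, -6.4], [0.052, -0.0173, -0.0235, -0.0, -0.0, -12.7], [0.0781, -0.0259, -0.0352, -0.0, -0.0, -19.1], [0.1041, -0.0346, -0.0469, -0.0, -0.0, -25.5], [0.1301, -0.0432, -0.0587, -0.0, -0.0, -31.8]]
[[0.0267, 0.0064, -0.0117, -0.0, -0.0, -6.4], [0.0533, 0.0128, -0.0235, -0.0, -0.0, -12.7], [0.08, 0.0191, -0.0352, -0.0, -0.0, -19.1], [0.1066, 0.0255, -0.047, -0.0, -0.0, -25.5], [0.1333, 0.0319, -0.0587, -0.0, -0.0, -31.8]]
[[0.0193, 0.0195, -0.0117, -0.0, -0.0, -6.4], [0.0523, 0.0337, -0.0126, -0.0, -0.0, -12.8], [0.0852, 0.0479, -0.0134, -0.0, -0.0, -19.3], [0.1182, 0.0621, -0.0142, -0.0, -0.0, -25.8], [0.1512, 0.0763, -0.0151, -0.0, -0.0, -32.2]]
[[0.0203, 0.0296, -0.0008, 0.0, 0.0, -6.5], [0.0406, 0.0592, -0.0017, 0.0, 0.0, -12.9], [0.061, 0.0888, -0.0025, 0.0, 0.0, -19.4], [0.0813, 0.1184, -0.0033, 0.0, 0.0, -25.9], [0.1016, 0.148, -0.0042, 0.0, 0.0, -32.3]]
[[0.0013, 0.0359, -0.0008, 0.0, 0.0, -6.5], [0.0027, 0.0718, -0.0017, 0.0, 0.0, -12.9], [0.004, 0.1077, -0.0025, 0.0, 0.0, -19.4], [0.0082, 0.105, 0.0332, 0.0, 0.0, -19.4], [0.0125, 0.1024, 0.0689, 0.0, 0.0, -19.4]]
```

Request:
send_rows --pt "0.026 -0.009 -0.012 0 0 -6.4" --pt "0.052 -0.017 -0.023 0 0 -12.7" --pt "0.078 -0.026 -0.035 0 0 -19.1" --pt "0.104 -0.035 -0.047 0 0 -25.5" --pt "0.13 -0.043 -0.059 0 0 -31.8" --fingers 0

```text
clock: 0.62
ee_pos: [0.3218, -0.5014, 0.2906]
tcp_rot: [0.898, 0.439, 0.0, -0.0]
contact_force: [0.5, -0.7, -0.2]
opening: 0.298
grasp_force: 0.0
```

Request:
send_rows --pt "0.027 0.006 -0.012 0 0 -6.4" --pt "0.053 0.013 -0.023 0 0 -12.7" --pt "0.08 0.019 -0.035 0 0 -19.1" --pt "0.107 0.026 -0.047 0 0 -25.5" --pt "0.133 0.032 -0.059 0 0 -31.8"

```text
clock: 1.03
ee_pos: [0.4295, -0.4167, 0.3498]
tcp_rot: [0.744, 0.669, 0.0, -0.0]
contact_force: [0.1, -0.8, -0.3]
opening: -0.002
grasp_force: 0.0
```

Request:
send_rows --pt "0.019 0.02 -0.012 0 0 -6.4" --pt "0.052 0.034 -0.013 0 0 -12.8" --pt "0.085 0.048 -0.013 0 0 -19.3" --pt "0.118 0.062 -0.014 0 0 -25.8" --pt "0.151 0.076 -0.015 0 0 -32.2"

```text
clock: 1.45
ee_pos: [0.5214, -0.2746, 0.3642]
tcp_rot: [0.529, 0.848, 0.0, -0.0]
contact_force: [0.3, -1.2, -0.6]
opening: -0.001
grasp_force: 0.0
```

Request:
send_rows --pt "0.02 0.03 -0.001 0 0 -6.5" --pt "0.041 0.059 -0.002 0 0 -12.9" --pt "0.061 0.089 -0.003 0 0 -19.4" --pt "0.081 0.118 -0.003 0 0 -25.9" --pt "0.102 0.148 -0.004 0 0 -32.3"

```text
clock: 1.87
ee_pos: [0.6102, -0.1184, 0.3681]
tcp_rot: [0.272, 0.962, -0.0, -0.0]
contact_force: [0.6, -0.8, 1.0]
opening: -0.003
grasp_force: 0.0
```

```bash
python3 - <<'E'
from workcell import bot
from h import *
s=bot.get_state();print(s["clock"],s["ee_pos"],s["joint_positions"],s["contact_force"],s["opening"])
yaw=167.6
a=edge(.95,.05)
plan(s,[((a[0]+.02,a[1],.37),yaw),(a+[.01,0,0],yaw)])
print("sweep")
s=dict(ee_pos=a+[.01,0,0],tcp_rot=(R.from_euler('z',yaw,degrees=True)*R.from_euler('x',180,degrees=True)).as_quat())
plan(s,[(edge(t,o),yaw) for t,o in ((.95,.015),(.8,.01),(.65,.01),(.5,.008),(.35,.006),(.2,.004),(.1,.003),(.03,.003))])
E
```

```text
1.8667 [ 0.61021066 -0.11838358  0.36809515] [-2.10724544e-01  2.98052626e-01  1.49302051e+00 -9.55169005e-05
  1.35096628e+00 -1.23006033e+00] [ 0.60433929 -0.76769955  0.99870916] -0.0025282793346837152
[[0.0011, 0.0356, -0.0006, -0.0, -0.0, -6.4], [0.0022, 0.0712, -0.0013, -0.0, -0.0, -12.8], [0.0033, 0.1069, -0.0019, -0.0, -0.0, -19.2], [0.0076, 0.1043, 0.0338, -0.0, -0.0, -19.2], [0.0118, 0.1016, 0.0694, -0.0, -0.0, -19.2]]
sweep
[[0.0191, -0.0011, 0.0102, 0.0, 0.0, 0.0], [0.0382, -0.0022, 0.0204, 0.0, 0.0, 0.0], [0.0631, -0.0022, 0.0377, 0.0, 0.0, 0.0], [0.0814, -0.0022, 0.055, 0.0, 0.0, 0.0], [0.098, -0.0022, 0.0767, 0.0, 0.0, 0.0]]
[[0.0128, -0.0, 0.024, 0.0, 0.0, 0.0], [0.0217, -0.0, 0.0498, 0.0, 0.0, 0.0], [0.0252, -0.0, 0.0672, 0.0, 0.0, 0.0], [0.0265, -0.0, 0.0789, 0.0, 0.0, 0.0]]
```

Request:
send_rows --pt "0.001 0.036 -0.001 0 0 -6.4" --pt "0.002 0.071 -0.001 0 0 -12.8" --pt "0.003 0.107 -0.002 0 0 -19.2" --pt "0.008 0.104 0.034 0 0 -19.2" --pt "0.012 0.102 0.069 0 0 -19.2"

```text
clock: 2.28
ee_pos: [0.6556, -0.0249, 0.3003]
tcp_rot: [0.109, 0.994, 0.0, 0.003]
contact_force: [-0.0, -1.0, -0.9]
opening: 0.003
grasp_force: 0.0
```

Request:
send_rows --pt "0.012 -0.001 0.006 0 0 0" --pt "0.024 -0.001 0.013 0 0 0" --pt "0.038 -0.002 0.02 0 0 0" --pt "0.05 -0.002 0.029 0 0 0" --pt "0.063 -0.002 0.038 0 0 0"

```text
clock: 2.7
ee_pos: [0.5917, -0.0152, 0.2611]
tcp_rot: [0.111, 0.994, -0.0, 0.001]
contact_force: [1.4, 0.1, 0.6]
opening: 0.002
grasp_force: 0.9
```

Request:
send_rows --pt "0.009 0 0.009 0 0 0" --pt "0.018 0 0.017 0 0 0" --pt "0.027 0 0.028 0 0 0" --pt "0.035 0 0.039 0 0 0"

```text
clock: 3.03
ee_pos: [0.5576, -0.0075, 0.2223]
tcp_rot: [0.111, 0.994, -0.0, 0.001]
contact_force: [1.7, -0.0, 0.7]
opening: 0.002
grasp_force: 0.7
```

```bash
python3 - <<'E'
from workcell import bot
from h import *
import cv2
s=bot.get_state();print(s["clock"],s["ee_pos"],s["contact_force"],edge(.5))
cv2.imwrite("pics/s2.png",cv2.resize(bot.camera("scene")["img"][120:360,215:455,::-1],None,fx=2.4,fy=2.4))
E
```

```text
3.0333 [ 0.55756439 -0.00751547  0.22231051] [ 1.71821239 -0.03100479  0.74573345] [ 0.55344592 -0.00584592  0.2149314 ]
```

View pics/s2.png

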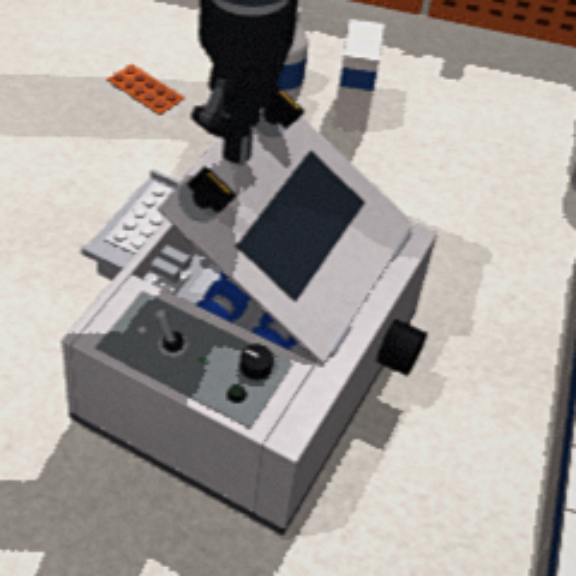

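The closed fingertips are on the hatch between the two studs (px 237,160), and the plate is swinging down as intended. I'll carry on with the sweep.

Request:
send_rows --pt "0.007 0 0.012 0 0 0" --pt "0.013 0 0.024 0 0 0" --pt "0.018 0 0.037 0 0 0" --pt "0.022 0 0.05 0 0 0" --pt "0.024 0 0.059 0 0 0"

```text
clock: 3.5
ee_pos: [0.5338, -0.0022, 0.1627]
tcp_rot: [0.111, 0.994, -0.0, -0.0]
contact_force: [0.3, 1.2, 1.1]
opening: 0.002
grasp_force: 0.5
```

Request:
send_rows --pt "0.001 0 0.009 0 0 0" --pt "0.002 0 0.017 0 0 0" --pt "0.002 0 0.023 0 0 0" --pt "0.002 0 0.026 0 0 0"

```text
clock: 3.83
ee_pos: [0.5319, -0.0018, 0.1365]
tcp_rot: [0.111, 0.994, -0.0, -0.001]
contact_force: [-0.8, 0.1, 1.1]
opening: 0.003
grasp_force: 0.5
```

Request:
send_rows --pt "0 0 0.001 0 0 0" --pt "0 0 0.002 0 0 0" --pt "0 0 0.003 0 0 0"

```text
clock: 4.08
ee_pos: [0.5324, -0.0018, 0.1349]
tcp_rot: [0.111, 0.994, 0.0, 0.0]
contact_force: [-4.8, 0.1, 16.2]
opening: 0.001
grasp_force: 8.0
```

The hatch has seated: 16 N at z = 0.135. I'll rise, open the fingers and look from the wrist camera.

Request:
send_rows --pt "0 0 -0.02 0 0 0" --pt "0 0 -0.055 0 0 0" --pt "0 0 -0.09 0 0 0" --pt "0 0 -0.125 0 0 0" --pt "0 0 -0.125 0 0 0" --fingers 1

```text
clock: 4.5
ee_pos: [0.5363, -0.0019, 0.2667]
tcp_rot: [0.111, 0.994, 0.001, 0.006]
contact_force: [1.2, -0.0, 1.0]
opening: 0.709
grasp_force: 0.0
```

```bash
python3 - <<'E'
from workcell import bot
from h import *
import cv2
s=bot.get_state();print(s["clock"],s["ee_pos"],s["contact_force"])
c=bot.camera("wrist");cv2.imwrite("pics/w1.png",c["img"][:,:,::-1])
for n,y in (("L",.062),("R",-.062)):
    p=edge(0,.036,y);print(n,p,proj(c,p))
print(proj(bot.camera("top"),edge(0,.036,.062)))
np.savez("w1.npz",K=c["camera_matrix"],W=c["world_to_cam"])
E
```

```text
4.5 [ 0.53630259 -0.00185747  0.2666852 ] [ 1.18049652 -0.02610828  0.95804207]
L [0.54432403 0.05963769 0.171     ] [[350.76076166 203.99181305]]
R [ 0.51771148 -0.06147289  0.171     ] [[203.63669245 204.83011422]]
[[264.58346835 187.15348672]]
```

View pics/w1.png

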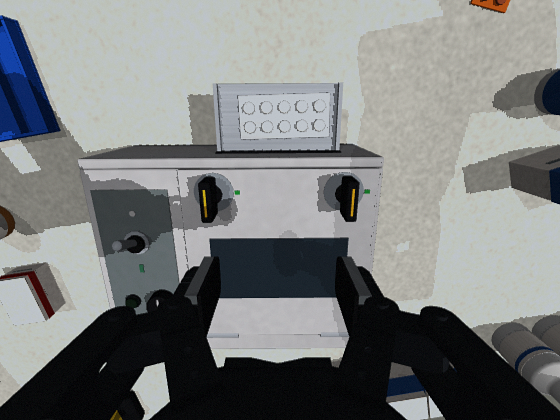

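Wrist view: the hatch is shut and both wings still run front to rear, with yellow lines at about (352,200) and (204,200). The toggle tip is near (117,245) and its nut near (136,243). I'll refine the stud positions and check the toggle state against the projections.

```bash
python3 - <<'E'
from workcell import bot
from h import *
import cv2
f=np.load("w1.npz");c=dict(camera_matrix=f["K"],world_to_cam=f["W"])
im=cv2.imread("pics/w1.png");b,g,r=[im[:,:,i].astype(int) for i in range(3)]
m=((r-b>70)&(g-b>40)).astype(np.uint8);m[:160]=0;m[235:]=0
n,l,st,ce=cv2.connectedComponentsWithStats(m)
for i in range(1,n):
    if st[i,4]>15:
        v=np.argwhere(l==i)[:,::-1].astype(np.float32);vx=cv2.fitLine(v,2,0,.01,.01).ravel()
        p=atz(c,ce[i],.171);q=atz(c,ce[i]+10*vx[:2],.171)-p
        print(st[i],ce[i],p,np.degrees(np.arctan2(q[1],q[0])), np.linalg.norm(atz(c,(st[i,0],st[i,1]),.171)-atz(c,(st[i,0],st[i,1]+st[i,3]),.171)))
for k,d in (("off",-.013),("on",.013),("pivot",0)):
    print(k,proj(c,m2w([-.029+d,-.0992,.168 if d else .134])))
print("pivot@",atz(c,(136,243),.134))
s=bot.get_state();print(s["clock"],s["ee_pos"],s["tcp_rot"])
E
```

```text
[351 189   4  27  70] [352.44285714 201.77142857] [0.54269337 0.06129711 0.171     ] 167.8400871442454 0.02384980642332903
[202 190   5  27  63] [204.38095238 202.33333333] [ 0.51574044 -0.06020848  0.171     ] -12.090193594936176 0.023882505598176024
off [[115.69368285 243.76392036]]
on [[120.76741756 269.51354974]]
pivot [[135.31627258 241.11560684]]
pivot@ [ 0.55091451 -0.1526606   0.134     ]
4.6 [ 0.53333057 -0.00181601  0.26133396] [1.10752246e-01 9.93845229e-01 1.81012388e-04 2.35959847e-03]
```

The toggle is confirmed off. The studs are 124.4 mm apart, as they should be, with yaw about -12.2°. I'll go to the left stud.

```bash
python3 - <<'E'
from workcell import bot
from h import *
s=bot.get_state()
L=[.5427,.0613]
plan(s,[((*L,.215),167.8),((*L,.152),167.8)],step=.03)
E
```

```text
[[0.0017, 0.0212, 0.0155, 0.0, 0.1, -0.2], [0.0033, 0.0424, 0.0309, 0.0, 0.2, -0.3], [0.005, 0.0636, 0.0464, 0.0, 0.3, -0.5], [0.0051, 0.0636, 0.0674, 0.0, 0.3, -0.5], [0.0052, 0.0636, 0.0884, 0.0, 0.3, -0.5]]
[[0.0, -0.0, 0.021, 0.0, 0.0, 0.0]]
```

Request:
send_rows --pt "0.001 0.022 0.012 0 0 0" --pt "0.003 0.044 0.024 0 0 0" --pt "0.004 0.064 0.036 0 0 0" --pt "0.004 0.064 0.045 0 0 0" --pt "0.004 0.064 0.045 0 0 0"

```text
clock: 5.02
ee_pos: [0.5403, 0.062, 0.2111]
tcp_rot: [0.11, 0.994, -0.001, -0.003]
contact_force: [-0.7, 0.5, 0.2]
opening: 1.002
grasp_force: 0.0
```

```bash
python3 - <<'E'
from workcell import bot
from h import *
s=bot.get_state();print(s["clock"],s["ee_pos"],s["tcp_rot"],s["opening"],totool(s,[.5427,.0613,.152]))
E
```

```text
5.0167 [0.54033004 0.06199825 0.21111829] [ 1.09801597e-01  9.93949497e-01 -6.54775494e-04 -2.75266770e-03] 1.0023057188692956 [-2.78018268e-03 -5.14313133e-05  5.91045178e-02]
```

Request:
send_rows --pt "-0.002 0 0.025 0 0 0" --pt "-0.002 0 0.045 0 0 0" --pt "-0.002 0 0.058 0 0 0" --pt "-0.002 0 0.061 0 0 0" --pt "-0.002 0 0.061 0 0 0"

```text
clock: 5.43
ee_pos: [0.5434, 0.0603, 0.1523]
tcp_rot: [0.111, 0.994, -0.0, -0.001]
contact_force: [0.5, -0.6, 0.2]
opening: 1.003
grasp_force: 0.0
```

Request:
send_rows --pt "0 0 0 0 0 0" --pt "0 0 0 0 0 0" --pt "0 0 0 0 0 0" --pt "0 0 0 0 0 0" --pt "0 0 0 0 0 0" --fingers 0 --newtons 50

```text
clock: 5.85
ee_pos: [0.5446, 0.0611, 0.154]
tcp_rot: [0.111, 0.994, 0.0, 0.001]
contact_force: [-0.1, 0.7, -0.5]
opening: 0.3
grasp_force: 0.0
```

Request:
send_rows --pt "0 0 0 0 0 0" --pt "0 0 0 0 0 0" --pt "0 0 0 0 0 0" --pt "0 0 0 0 0 0" --pt "0 0 0 0 0 0"

```text
clock: 6.27
ee_pos: [0.5444, 0.061, 0.1534]
tcp_rot: [0.111, 0.994, -0.0, 0.0]
contact_force: [-0.1, -1.5, 2.1]
opening: 0.105
grasp_force: 51.9
```

The wing is gripped: 9 mm opening, 52 N. Next I push in 10.5 mm.

Request:
send_rows --pt "0 0 0.003 0 0 0" --pt "0 0 0.006 0 0 0" --pt "0 0 0.009 0 0 0" --pt "0 0 0.0105 0 0 0" --pt "0 0 0.0105 0 0 0"

```text
clock: 6.68
ee_pos: [0.5445, 0.0611, 0.1427]
tcp_rot: [0.111, 0.994, -0.0, 0.0]
contact_force: [-1.4, -2.1, 8.3]
opening: 0.1
grasp_force: 52.6
```

Request:
send_rows --pt "0 0 0 0 0 6.5" --pt "0 0 0 0 0 13" --pt "0.001 -0.001 0 0 0 19.5" --pt "0.001 -0.001 0 0 0 26" --pt "0.001 -0.001 0 0 0 32"

```text
clock: 7.1
ee_pos: [0.5441, 0.0604, 0.1433]
tcp_rot: [0.383, 0.924, 0.0, 0.001]
contact_force: [0.0, -1.6, 7.1]
opening: 0.102
grasp_force: 52.6
```

Request:
send_rows --pt "0 0 0 0 0 6.5" --pt "0 0 0 0 0 13" --pt "0 0 0 0 0 19.5" --pt "0 0 0 0 0 26" --pt "0 0 0 0 0 32"

```text
clock: 7.52
ee_pos: [0.5435, 0.0601, 0.1431]
tcp_rot: [0.623, 0.782, 0.0, 0.0]
contact_force: [-2.2, -3.5, 7.1]
opening: 0.104
grasp_force: 52.6
```

Request:
send_rows --pt "0 0 0 0 0 6.5" --pt "0 0 0 0 0 13" --pt "0 0 0 0 0 19.5" --pt "0 0 0 0 0 26" --pt "0 0 0 0 0 26"

```text
clock: 7.93
ee_pos: [0.5431, 0.0601, 0.1429]
tcp_rot: [0.783, 0.622, -0.0, 0.0]
contact_force: [-1.4, -3.4, 6.4]
opening: 0.105
grasp_force: 52.6
```

Turned about 90° with a steady 6–7 N of spring force. I'll release and rise.

Request:
send_rows --pt "0 0 0 0 0 0" --pt "0 0 0 0 0 0" --pt "0 0 0 0 0 0" --pt "0 0 0 0 0 0" --pt "0 0 0 0 0 0" --fingers 1

```text
clock: 8.35
ee_pos: [0.543, 0.0605, 0.1425]
tcp_rot: [0.781, 0.625, -0.0, -0.0]
contact_force: [-0.1, 0.2, -0.0]
opening: 0.804
grasp_force: 0.0
```

Request:
send_rows --pt "0 0 -0.02 0 0 0" --pt "0 0 -0.05 0 0 0" --pt "0 0 -0.08 0 0 0" --pt "0 0 -0.08 0 0 0" --pt "0 0 -0.08 0 0 0"

```text
clock: 8.77
ee_pos: [0.5442, 0.0605, 0.2246]
tcp_rot: [0.781, 0.624, 0.002, 0.001]
contact_force: [0.1, -0.5, -0.0]
opening: 0.998
grasp_force: 0.0
```

```bash
python3 - <<'E'
from workcell import bot
from h import *
s=bot.get_state();print(s["clock"],s["ee_pos"],s["tcp_rot"],s["opening"])
plan(s,[((.5157,-.0602,s["ee_pos"][2]),167.8)],step=.03)
E
```

```text
8.7667 [0.5442451  0.06054215 0.22455029] [0.78103835 0.62447986 0.00168709 0.00107414] 0.998478285554733
[[-0.0089, -0.0001, -0.0, 0.0, 0.0, -6.5], [-0.0177, -0.0002, -0.0, 0.0, 0.0, -12.9], [-0.0266, -0.0003, -0.0, 0.0, 0.0, -19.4], [-0.0354, -0.0004, -0.0, 0.1, 0.0, -25.9], [-0.0443, -0.0005, -0.0001, 0.1, 0.0, -32.3]]
[[-0.0074, -0.0048, -0.0, 0.0, 0.0, -6.5], [-0.0149, -0.0096, -0.0, 0.0, 0.0, -12.9], [-0.0223, -0.0144, -0.0, 0.0, 0.0, -19.4], [-0.0298, -0.0193, -0.0001, 0.1, 0.0, -25.9], [-0.0372, -0.0241, -0.0001, 0.1, 0.0, -32.3]]
[[-0.0037, -0.008, -0.0, 0.0, 0.0, -6.5], [-0.0074, -0.0161, -0.0, 0.0, 0.0, -12.9], [-0.0111, -0.0241, -0.0, 0.0, 0.0, -19.4], [-0.0148, -0.0322, -0.0, 0.1, 0.0, -25.9]]
```

Request:
send_rows --pt "-0.009 0 0 0 0 -6.5" --pt "-0.018 0 0 0 0 -12.9" --pt "-0.027 0 0 0 0 -19.4" --pt "-0.035 0 0 0 0 -25.9" --pt "-0.044 0 0 0 0 -32.3"

```text
clock: 9.18
ee_pos: [0.5324, 0.0172, 0.2213]
tcp_rot: [0.574, 0.819, -0.001, -0.001]
contact_force: [0.1, 0.4, 0.5]
opening: 1.0
grasp_force: 0.0
```

Request:
send_rows --pt "-0.007 -0.005 0 0 0 -6.5" --pt "-0.015 -0.01 0 0 0 -12.9" --pt "-0.022 -0.014 0 0 0 -19.4" --pt "-0.03 -0.019 0 0 0 -25.9" --pt "-0.037 -0.024 0 0 0 -32.3"

```text
clock: 9.6
ee_pos: [0.5222, -0.0258, 0.2213]
tcp_rot: [0.324, 0.946, -0.0, -0.001]
contact_force: [-0.4, 0.1, 0.9]
opening: 1.0
grasp_force: 0.0
```

Request:
send_rows --pt "-0.004 -0.008 0 0 0 -6.5" --pt "-0.007 -0.016 0 0 0 -12.9" --pt "-0.011 -0.024 0 0 0 -19.4" --pt "-0.015 -0.032 0 0 0 -25.9" --pt "-0.015 -0.032 0 0 0 -25.9"

```text
clock: 10.02
ee_pos: [0.5141, -0.0608, 0.2214]
tcp_rot: [0.105, 0.994, -0.0, -0.001]
contact_force: [-1.1, 0.6, 0.0]
opening: 1.0
grasp_force: 0.0
```

```bash
python3 - <<'E'
from workcell import bot
from h import *
import cv2
s=bot.get_state();print(s["clock"],s["ee_pos"],s["tcp_rot"],totool(s,[.5157,-.0602,.153]))
c=bot.camera("wrist");cv2.imwrite("pics/w2.png",c["img"][:,:,::-1])
E
```

```text
10.0167 [ 0.51410456 -0.06075644  0.22135813] [ 1.04804705e-01  9.94491955e-01 -9.19982953e-05 -1.31026051e-03] [-0.00162122  0.00090807  0.06835376]
```

View pics/w2.png

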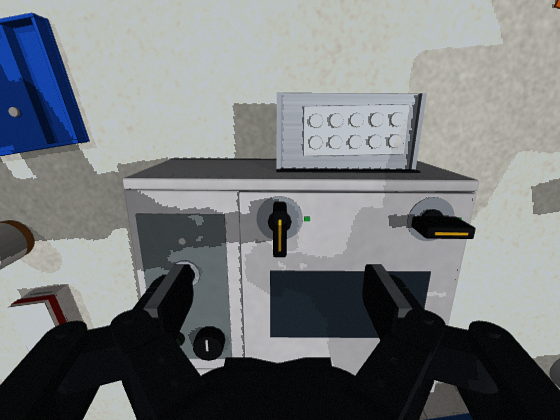

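The left wing now lies across the machine (448,230), so it's locked. The right wing (280,228) is still unlocked and sits centred between the fingers. I'll descend with the fingers half open, to stay clear of the toggle, and grip.

Request:
send_rows --pt "-0.001 0.001 0.02 0 0 0" --pt "-0.001 0.001 0.04 0 0 0" --pt "-0.001 0.001 0.06 0 0 0" --pt "-0.001 0.001 0.068 0 0 0" --pt "-0.001 0.001 0.068 0 0 0" --fingers 0.6

```text
clock: 10.48
ee_pos: [0.5148, -0.0585, 0.1525]
tcp_rot: [0.107, 0.994, 0.0, -0.002]
contact_force: [0.1, 0.2, 0.2]
opening: 0.599
grasp_force: 0.0
```

Request:
send_rows --pt "0 0 0 0 0 0" --pt "0 0 0 0 0 0" --pt "0 0 0 0 0 0" --pt "0 0 0 0 0 0" --pt "0 0 0 0 0 0" --fingers 0

```text
clock: 10.9
ee_pos: [0.5171, -0.0597, 0.1558]
tcp_rot: [0.107, 0.994, -0.0, 0.001]
contact_force: [-0.6, -3.4, 1.6]
opening: 0.1
grasp_force: 52.7
```

Request:
send_rows --pt "0 0 0 0 0 0" --pt "0 0 0 0 0 0"

```text
clock: 11.07
ee_pos: [0.517, -0.0596, 0.1555]
tcp_rot: [0.106, 0.994, -0.0, 0.001]
contact_force: [0.5, -5.0, 2.0]
opening: 0.099
grasp_force: 52.7
```

Request:
send_rows --pt "0 0 0.003 0 0 0" --pt "0 0 0.006 0 0 0" --pt "0 0 0.009 0 0 0" --pt "0 0 0.0105 0 0 0" --pt "0 0 0.0105 0 0 0"

```text
clock: 11.48
ee_pos: [0.5171, -0.0597, 0.1449]
tcp_rot: [0.106, 0.994, -0.0, 0.001]
contact_force: [-0.6, -5.4, 6.7]
opening: 0.097
grasp_force: 53.4
```

Request:
send_rows --pt "0 0 0 0 0 6.5" --pt "0 0 0 0 0 13" --pt "0.001 -0.001 0 0 0 19.5" --pt "0.001 -0.001 0 0 0 26" --pt "0.001 -0.001 0 0 0 32"

```text
clock: 11.9
ee_pos: [0.517, -0.06, 0.1455]
tcp_rot: [0.379, 0.925, 0.001, 0.002]
contact_force: [0.9, -1.6, 6.7]
opening: 0.1
grasp_force: 53.4
```

Request:
send_rows --pt "0 0 0 0 0 6.5" --pt "0 0 0 0 0 13" --pt "0 0 0 0 0 19.5" --pt "0 0 0 0 0 26" --pt "0 0 0 0 0 32"

```text
clock: 12.32
ee_pos: [0.5169, -0.0601, 0.1455]
tcp_rot: [0.619, 0.785, 0.001, 0.002]
contact_force: [1.4, -3.7, 7.5]
opening: 0.101
grasp_force: 53.4
```

Request:
send_rows --pt "0 0 0 0 0 6.5" --pt "0 0 0 0 0 13" --pt "0 0 0 0 0 19.5" --pt "0 0 0 0 0 26" --pt "0 0 0 0 0 26"

```text
clock: 12.73
ee_pos: [0.5167, -0.0602, 0.1454]
tcp_rot: [0.78, 0.625, 0.001, 0.001]
contact_force: [0.2, -3.5, 6.1]
opening: 0.099
grasp_force: 53.4
```

Turned 90° again. I'll release, rise, and plan the toggle push with shut fingers from the front side.

Request:
send_rows --pt "0 0 0 0 0 0" --pt "0 0 0 0 0 0" --pt "0 0 0 0 0 0" --pt "0 0 0 0 0 0" --fingers 0.7

```text
clock: 13.07
ee_pos: [0.5149, -0.0596, 0.1441]
tcp_rot: [0.778, 0.628, -0.0, -0.0]
contact_force: [-0.6, 0.4, -0.3]
opening: 0.658
grasp_force: 0.0
```

Request:
send_rows --pt "0 0 -0.02 0 0 0" --pt "0 0 -0.05 0 0 0" --pt "0 0 -0.075 0 0 0" --pt "0 0 -0.075 0 0 0" --pt "0 0 -0.075 0 0 0"

```text
clock: 13.48
ee_pos: [0.516, -0.0599, 0.2205]
tcp_rot: [0.778, 0.628, 0.001, 0.001]
contact_force: [0.3, 0.3, -0.3]
opening: 0.701
grasp_force: 0.0
```

```bash
python3 - <<'E'
from workcell import bot
from h import *
s=bot.get_state();print(s["clock"],s["ee_pos"],s["tcp_rot"],s["opening"])
P=np.array([.551,-.1528,0]);u=R.from_euler('z',MA).apply([1,0,0])
yaw=77.6;z=s["ee_pos"][2]
plan(s,[(P-.055*u+[0,0,z],yaw),(P-.055*u+[0,0,.158],yaw),(P-.035*u+[0,0,.158],yaw),(P-.003*u+[0,0,.158],yaw)],step=.03)
E
```

```text
13.4833 [ 0.51600768 -0.05985975  0.22050467] [0.77829844 0.62789285 0.00107019 0.00097859] 0.7012968802328471
[[-0.0278, -0.0004, -0.0, 0.1, -0.0, 0.1], [-0.0555, -0.0008, -0.0, 0.1, -0.0, 0.1], [-0.0833, -0.0011, -0.0, 0.2, -0.0, 0.2], [-0.0833, -0.0012, 0.0208, 0.2, -0.0, 0.2], [-0.0833, -0.0013, 0.0416, 0.2, -0.0, 0.2]]
[[0.0, -0.0, 0.0208, 0.0, 0.0, 0.0], [0.0, 0.02, 0.0208, 0.0, 0.0, 0.0], [0.0, 0.036, 0.0208, 0.0, 0.0, 0.0], [0.0, 0.052, 0.0208, 0.0, 0.0, 0.0]]
```

Request:
send_rows --pt "-0.028 0 0 0 0 0" --pt "-0.055 -0.001 0 0 0 0" --pt "-0.083 -0.001 0 0 0 0" --pt "-0.083 -0.001 0 0 0 0" --pt "-0.083 -0.001 0 0 0 0" --fingers 0

```text
clock: 13.9
ee_pos: [0.4956, -0.1414, 0.2179]
tcp_rot: [0.779, 0.627, -0.001, -0.001]
contact_force: [-0.3, 1.4, -0.8]
opening: 0.007
grasp_force: 0.0
```

```bash
python3 - <<'E'
from workcell import bot
from h import *
import cv2
c=bot.camera("wrist");cv2.imwrite("pics/w3.png",c["img"][:,:,::-1])
s=bot.get_state();print(s["clock"],s["ee_pos"],s["opening"])
P=np.array([.551,-.1528,.134]);u=R.from_euler('z',MA).apply([1,0,0])
print(proj(c,P),proj(c,P-.013*u+[0,0,.034]),proj(c,s["ee_pos"]))
E
```

```text
13.95 [ 0.49585345 -0.14072502  0.21809679] 0.0033136662517052563
[[347.60384595 215.02891707]] [[339.9184694  230.68985219]] [[277.88137418 265.33864575]]
```

View pics/w3.png

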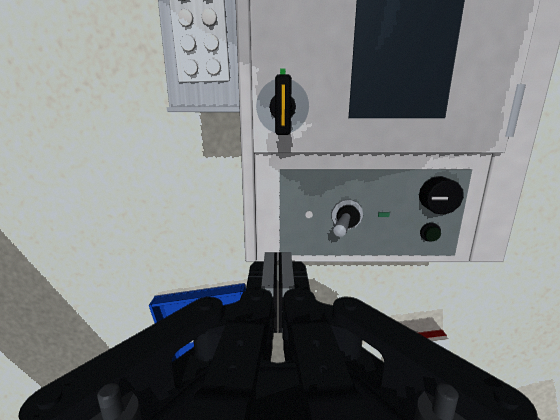

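The right wing is in line with its green mark (283,72), so it's locked. The toggle nut (347,215) and tip (340,231) match the predicted "off" pixels. I'll descend in front of it and push it to the rear.

Request:
send_rows --pt "0 0 0.025 0 0 0" --pt "0 0 0.05 0 0 0" --pt "0 0 0.06 0 0 0" --pt "0 0 0.06 0 0 0"

```text
clock: 14.28
ee_pos: [0.4948, -0.1393, 0.1566]
tcp_rot: [0.778, 0.628, -0.002, -0.003]
contact_force: [-0.3, -0.0, 0.2]
opening: -0.002
grasp_force: 0.0
```

Request:
send_rows --pt "0 0.012 0 0 0 0" --pt "0 0.02 0 0 0 0" --pt "0 0.028 0 0 0 0" --pt "0 0.036 0 0 0 0" --pt "0 0.042 0 0 0 0"

```text
clock: 14.7
ee_pos: [0.5412, -0.1501, 0.1627]
tcp_rot: [0.778, 0.628, 0.002, 0.003]
contact_force: [1.5, 1.5, 12.8]
opening: -0.001
grasp_force: 5.4
```

Request:
send_rows --pt "0 0.004 0 0 0 0" --pt "0 0.008 0 0 0 0" --pt "0 0.011 0 0 0 0" --pt "0 0.011 0 0 0 0"

```text
clock: 15.03
ee_pos: [0.5482, -0.1517, 0.1607]
tcp_rot: [0.778, 0.628, -0.001, -0.001]
contact_force: [-8.2, 1.8, 13.8]
opening: -0.002
grasp_force: 6.5
```

The contact shows 13 N upward, so I'll rise and check the lever.

Request:
send_rows --pt "0 0 -0.02 0 0 0" --pt "0 -0.025 -0.045 0 0 0" --pt "0 -0.053 -0.06 0 0 0" --pt "0 -0.053 -0.06 0 0 0" --pt "0 -0.053 -0.06 0 0 0"

```text
clock: 15.45
ee_pos: [0.4966, -0.1407, 0.2205]
tcp_rot: [0.778, 0.628, 0.001, 0.001]
contact_force: [0.6, -0.9, -0.0]
opening: 0.004
grasp_force: 0.0
```

```bash
python3 - <<'E'
from workcell import bot
from h import *
import cv2
c=bot.camera("wrist");cv2.imwrite("pics/w4.png",c["img"][:,:,::-1])
s=bot.get_state();print(s["clock"],s["ee_pos"],s["contact_force"])
P=np.array([.551,-.1528,.134]);u=R.from_euler('z',MA).apply([1,0,0])
print(proj(c,P),"off",proj(c,P-.013*u+[0,0,.034]),"on",proj(c,P+.013*u+[0,0,.034]))
E
```

```text
15.5 [ 0.4971467  -0.14087009  0.21995456] [-0.07585668  1.02409609 -0.41066311]
[[345.27611635 215.05162444]] off [[337.57783267 230.50575923]] on [[374.10191124 230.58377459]]
```

View pics/w4.png

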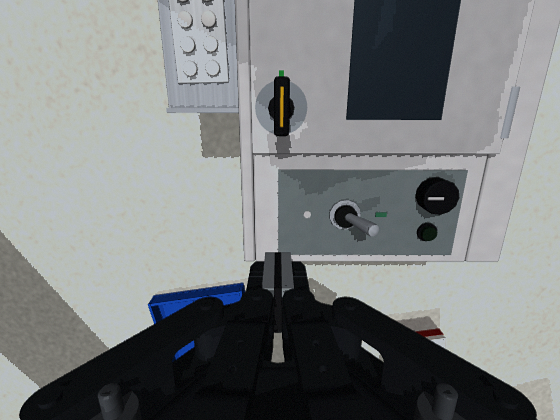

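The toggle tip is now at (373,230), matching the "on" prediction, and the right stud is still locked. The robot is clear of everything, so I'll hand in.

```bash
python3 -c "
from workcell import bot
print(bot.job_done())"
```

```text
the job is handed in; nothing more can be done
None
```

The job is handed in at about 15.5 s: hatch shut, both studs turned and locked, and the power toggle, which was off, flipped to on. I saw no sign of anything else on the counter or feed shelf being moved.

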